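# Cap a vial with the guarded lever press

### The job

Cap the vial on the bench press: push the metal sled that carries it, without lifting it, along its channel until it is fully home against the backstop under the ram. Then reach down through the window of the sheet-metal guard, press the lever all the way down without touching the guard, keep it down for two seconds and let it come back up. Leave the sled home and do not disturb the other things on the bench.

Things in the scene. Friction and masses are not known exactly. Their poses are not given: they have to be found in the camera images.
- press: White capping press, fixed. Origin on the bench; x = push direction along the channel, z up. Base x -130 to +170, y +-60 mm, 10 mm thick. Channel at y = 0, rails 47 mm apart, tops 22 mm above the bench; backstop face at x = +95. C-frame 60 mm wide: head over the channel from x = +45 mm, underside 130 mm up, top 205; raised ram ends 98 mm up.
- ram_axis (a point): Point on the press's ram axis (press x = +75 mm, y = 0, 22 mm above the bench). The vial must stand on this axis; it does when the sled is against the backstop.
- sled: Loose aluminium sled in the channel, 0.3 to 0.65 kg, slides with friction. Deck 120 x 44 x 12 mm; push plate 10 mm thick, 44 wide across its rear (-x) end, top 75 mm above the bench; a capped vial, 29 mm diameter, fixed near the front, top 67 mm above the bench. Origin: centre of underside (10 mm above the bench), +x to the backstop. Starts 45 to 85 mm short of home.
- vial (a point): Foot of the vial on the sled, 40 mm ahead of the sled's origin, 12 mm above its underside.
- push_face (a point): Middle of the rear (-x) face of the sled's push plate, 60 mm behind the sled's origin, 55 mm above the bench. The face is 44 mm wide and reaches up to 75 mm above the bench. Push here in the sled's +x direction, fingertips about 30 mm above the bench or higher, to clear the 22 mm high rails.
- guard: Grey sheet-metal hood, fixed, standing on the bench over the lever: 172 (x) x 180 (y) mm, 98 mm high, sheet 3 mm, closed on all four sides, with one rectangular window in its flat roof. Origin on the bench at its centre. It must not be touched.
- window (a point): Centre of the guard's roof window, at roof top height (98 mm). The window measures 90 mm along the guard's x and 100 mm along its y.
- lever_pad (a point): Centre of the upper face of the lever's black paddle (34 mm along the guard's x, 60 mm along y, 10 mm thick) under the window; up to 8 mm off the window's centre in y. Its top is 82 mm above the bench with the lever up, 60 mm fully down. The point moves with the lever.
- lever (a joint): Sprung lever under the guard: angle, 0 = up (rest), 0.32 rad = fully down on its stop. The hinge lies 70 mm from the paddle on the guard's +x side. Pressing straight down on the paddle's centre takes about 3 N to start and 7 N at the stop; it springs back up when released. The ram goes down with it.
- spare_vial: Bystander: spare vial, 28 mm diameter, 55 mm high. Origin under its foot.
- screwdriver: Bystander: screwdriver lying on the bench. Origin under its middle.
- stopper: Bystander: rubber stopper, 34 mm diameter, 28 mm high. Origin under its foot.
- beaker: Bystander: glass beaker, 72 mm diameter, 95 mm high. Origin under its foot.
- wash_bottle: Bystander: plastic bottle, 68 mm diameter, 170 mm high. Origin under its foot.
- jar: Bystander: glass jar, 70 mm diameter, 100 mm high. Origin under its foot.
- carton: Bystander: cardboard carton 90 x 70 x 80 mm. Origin under its middle.
Things that resemble listed ones, but are neither listed nor needed, are in the scene too. What is meant by the sled is not green, and is the larger of those in its own colour. What is shaped like the part that bears lever_pad but red is not meant.

How it is judged:
On the way, in this order (a step that is already met when the one before it is completed fails the run):
1. the sled is home against the backstop, lever still up (horizontal distance between vial and ram_axis below 0.005 m and value of joint lever below 0.05 rad), for 0.2 s.
2. the lever is held fully down with the sled home (horizontal distance between vial and ram_axis below 0.005 m and value of joint lever above 0.27 rad), for 1.5 s.
At the end, for the whole second after the job is handed in: The vial stands within 5 mm of the ram axis with the sled at rest flat in its channel, the lever has been held down beyond 0.27 rad for at least 1.5 s with the sled home, and has sprung back up (below 0.03 rad) (horizontal distance between vial and ram_axis below 0.005 m and value of joint lever below 0.03 rad and linear speed of sled below 0.01 m/s and height (world z) of sled below 0.014 m and angle between sled's own z axis and vertical below 0.05 rad); the robot touches nothing.
It fails at once if the robot touches the guard (contact force between any of the fingers, the arm and guard above 0.3 N).
It fails at once if the sled is lifted or tipped (height (world z) of sled above 0.02 m or angle between sled's own z axis and vertical above 0.15 rad).
It fails at once if the lever is pressed before the sled is home (value of joint lever above 0.1 rad and not (horizontal distance between vial and ram_axis below 0.005 m)).
It fails at once if a bystander is moved by more than 25 mm (distance of any of spare_vial, screwdriver, stopper, beaker, wash_bottle, jar, carton from where it was at the start of the episode above 0.025 m).
It also fails if it takes over 48 s, if anything falls off the work surface, if the arm or the gripper's body presses on something with over 40 N, if the wrist force passes 120 N, or if a joint passes its speed limit or range.

### The arm

A 6-joint arm with a two-finger parallel gripper is mounted at the origin on the work surface. World frame = base frame: x ahead of the robot, y to its left, z up, the work surface at z = 0. Lengths are in m, angles in rad, forces in N, time in s.
With the tool pointing down it reaches from about 0.275 to 0.775 m from the base axis. Payload 14.6 kg.
Tool frame: the origin (TCP) lies between the finger pads; the fingertips stand 22 mm ahead of it and the grasp point (between the pads) lies 3 mm ahead of it; x points along the fingers, y is the direction in which the jaws open and shut, and the axes are right-handed (so a half turn about x gives the same grasp; the last joint's range is limited). The gripper opens to 85 mm and grips with 20 to 120 N. Pads are 22 mm wide; open, the fingers measure 114 mm over their backs; the gripper's body (76 mm by 85 mm) begins 54 mm behind the grasp point. The pads swing forward as they close: fully open they stand 13 mm farther back than shut.
Start: joints at [-0.155, 0.263, -0.048, 1.259, 0, 1.415], TCP at [0.525, -0, 0.253] pointing down, gripper open.
Joint ranges: [-2.65, 2.65], [-0.89, 1.7], [-1.18, 1.37], [-2.13, 2.11], [-1.35, 1.29], [-3.14, 3.14]. Speed limits (rad/s): [1.89, 1.89, 2.57, 2.79, 3.14, 3.14].

### API

Orientations are given as a 3x3 rotation matrix whose columns are the frame's x, y, z axes.
In Python, from workcell import env gives the robot as it stands.
- The arm moves only by the shell command python3 -m crank 'ROWS' [FORCE]. ROWS is JSON, a list of rows, each an object of numbers: "x", "y", "z": the shift along the tool's x, y, z in units of 200 mm (1.0 is 200 mm); "roll": the turn about the tool's x in units of 360 degrees (1.0 is 360 degrees); "hand": the opening, from 0 (shut) to 1 (fully open). A call has 1 to 5 rows; each row is the pose to reach, as a shift and turn from the pose commanded when the call began, along the tool's axes at that moment, turning the shorter way round; what a row does not reach only later rows make up. A row lasts 1/8 s, in which the tool goes at most 62.5 mm and 10.7 degrees, less where a joint would pass 70% of its speed; a pose out of reach is approached as far as the arm can. A call with a number of a shift or a turn outside -1 to 1 is refused whole. A call with a gripper value outside its range is refused whole. The fingers move at their own pace and stop on an object; FORCE is the grip in N (left out, the last holds). Time passes only in rows, so rows that repeat a pose let the fingers close. It gives the time, the measured TCP pose, the force and the opening at its end, in the units of the state.
- env.observe(): the state, without advancing time (a new reading comes with each control period).
- env.capture(name): name is "scene" or "side" or "wrist"; returns a dict with "img" (384x512x3 uint8, red, green, blue), "depth" (384x512 float32, m along the optical axis (not along the pixel's ray), 0 where there is no reading), "fovy" (degrees; the focal length in pixels is half the picture's height over the tangent of half this angle, whatever the lens; pixels are square), "cx", "cy" (the principal point, pixels), "rvec" (rotation vector, rad) and "tvec" (3), from world to camera coordinates, as OpenCV has them. Camera axes: x right, y down, z forward; pixel columns grow to the right and rows downward; lengths in m; the calibration is good to about 2 mm. A picture is of the moment at which its call begins.
- env.finish_job(): hands the job in, once; it reports no verdict.
The state is a dict: "t": time; "joint_pos": joint angles; "joint_velocities": joint speeds; "joint_torque": joint torques, N m; "eef_pos": TCP position; "orientation": TCP orientation; "wrist_force": force on the tool from outside, world axes, zero at the start; "wrist_torque": the same for the moment, N m; "width": opening from 0.0 (shut) to 1.0 (fully open).
Only numpy, scipy, OpenCV 4.12 (cv2) and the standard library are available. Lean on these libraries where they do the work, as an engineer would, in place of code of your own. Each camera call takes 0.05 s, during which the arm holds its last target.

## Working session

There is one attempt and no reset: what is moved stays moved. The work goes in short steps, Python scripts to look and compute and a shell command to move; the robot and the scene stay as the last step left them, time stands still between calls to the robot, and variables do not carry over. Pictures are saved under pics/ and viewed, and the job is handed in when it is done.

```bash
ls; mkdir -p pics; cat > h.py <<'E'
import numpy as np, cv2
from workcell import env
def cap(n):
    c=env.capture(n); f=192/np.tan(np.radians(c['fovy'])/2)
    c['K']=np.array([[f,0,c['cx']],[0,f,c['cy']],[0,0,1]]); c['R']=cv2.Rodrigues(np.array(c['rvec'],float))[0]; c['t']=np.array(c['tvec'],float).ravel()
    return c
def pts(c):
    d=c['depth']; v,u=np.mgrid[0:384,0:512]
    K=c['K']; p=np.stack([(u-K[0,2])/K[0,0]*d,(v-K[1,2])/K[1,1]*d,d],-1)
    return (p-c['t'])@c['R']
def ray(c,u,v,z):
    o=-c['R'].T@c['t']; d=c['R'].T@np.linalg.inv(c['K'])@[u,v,1]
    return o+d*(z-o[2])/d[2]
E
python3 - <<'E'
from h import *
for n in ['scene','side','wrist']:
    c=cap(n); cv2.imwrite(f'pics/{n}0.png',c['img'][:,:,::-1]); np.savez(f'{n}0.npz',**c)
    print(n,c['fovy'],-c['R'].T@c['t'])
s=env.observe();print(s)
E
```

```text
pics
scene 44.52639952996391 [ 1.50602247 -0.57448378  1.24516405]
side 51.76609809245071 [0.40518318 0.7617894  0.84044897]
wrist 60.2961589961319 [0.52560882 0.07222946 0.3718707 ]
{'t': 0.15, 'joint_pos': array([-1.55317425e-01,  2.63452690e-01, -4.87839806e-02,  1.25940823e+00,
        1.64246623e-05,  1.41553039e+00]), 'joint_velocities': array([ 0.00294824, -0.00263061,  0.00123445, -0.00016548, -0.00059671,
        0.00205711]), 'joint_torque': array([ 2.40502384e-03, -6.37823009e+01,  3.84648621e+01,  1.05481912e-02,
       -5.52052688e-05,  6.25772100e-05]), 'eef_pos': array([5.24809644e-01, 1.98148896e-05, 2.52917639e-01]), 'orientation': array([[-8.35817281e-04,  9.99999649e-01, -5.15608170e-05],
       [ 1.47495824e-04, -5.14375549e-05, -9.99999988e-01],
       [-9.99999640e-01, -8.35824876e-04, -1.47452780e-04]]), 'wrist_force': array([-0.6447346 , -0.81012368, -0.4971256 ]), 'wrist_torque': array([-0.03168194, -0.0347146 , -0.03704634]), 'width': 1.0011202172572757}
```

View pics/scene0.png

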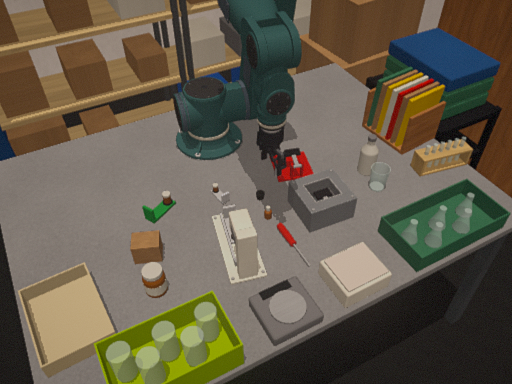

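View pics/side0.png

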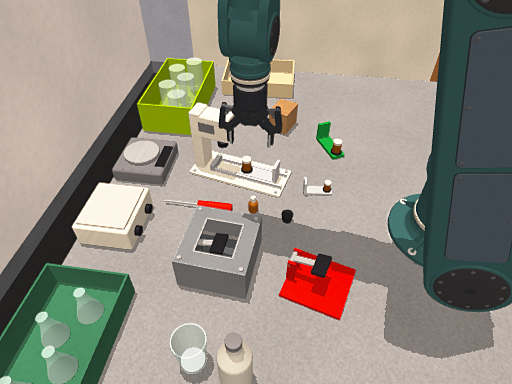

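View pics/wrist0.png

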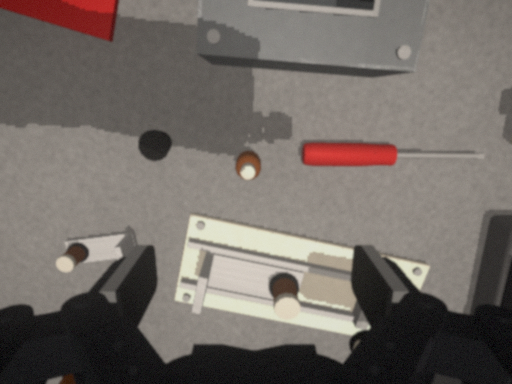

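```bash
python3 - <<'E'
from h import *
for n in ['side','wrist']:
    c=dict(np.load(f'{n}0.npz')); 
    P=pts(c); print(n)
    L={'wrist':dict(baseTL=(190,217,.01),baseTR=(428,264,.01),baseBL=(177,302,.01),hole1=(200,225,.01),hole2=(417,271,.01),hole3=(186,297,.01),platetop=(207,255,.0),vial=(287,307,.067),winBL=(249,5,.098),winBR=(378,14,.098),gscrewL=(213,36,.098),gscrewR=(404,51,.098)),
     'side':dict(win1=(203,218,.098),win2=(243,221,.098),win3=(236,258,.098),win4=(193,254,.098),pad=(219,243,.082),vialtop=(247,158,.067),baseR=(292,171,.01),baseBR=(285,193,.01),baseBL=(192,178,.01),plate=(277,170,.07))}[n]
    for k,(u,v,z) in L.items(): print(k,ray(c,u,v,z).round(4),P[v,u].round(4))
    cv2.imwrite(f'pics/{n}0z.png',cv2.resize(c['img'][100:300,150:350,::-1] if n=='side' else c['img'][200:340,160:440,::-1],None,fx=3 if n=='side' else 2.8,fy=3 if n=='side' else 2.8,interpolation=cv2.INTER_CUBIC))
E
```

```text
side
win1 [0.6232 0.1299 0.098 ] [0.6226 0.1318 0.1002]
win2 [0.5227 0.125  0.098 ] [0.5227 0.1248 0.0978]
win3 [0.5203 0.2376 0.098 ] [0.5201 0.2386 0.0994]
win4 [0.6201 0.2411 0.098 ] [0.6204 0.2405 0.0971]
pad [0.571 0.189 0.082] [0.5707 0.1899 0.0832]
vialtop [ 0.557  -0.1534  0.067 ] [ 0.5573 -0.1552  0.0655]
baseR [ 0.418  -0.1788  0.01  ] [ 0.4181 -0.1891  0.0009]
baseBR [ 0.4311 -0.0776  0.01  ] [ 0.4314 -0.0886 -0.0009]
baseBL [ 0.7213 -0.1008  0.01  ] [ 7.252e-01 -1.114e-01 -1.000e-04]
plate [ 0.4609 -0.1088  0.07  ] [ 0.462  -0.1259  0.0548]
wrist
baseTL [ 0.4504 -0.0664  0.01  ] [ 0.4502 -0.0667  0.0092]
baseTR [ 0.7373 -0.1275  0.01  ] [ 0.7442 -0.134  -0.0017]
baseBL [ 0.4276 -0.1813  0.01  ] [ 0.4247 -0.1889 -0.0009]
hole1 [ 0.4616 -0.0764  0.01  ] [ 0.4622 -0.075   0.0134]
hole2 [ 0.7252 -0.1371  0.01  ] [ 0.7246 -0.1364  0.0112]
hole3 [ 0.4395 -0.174   0.01  ] [ 0.4405 -0.1711  0.0143]
platetop [ 0.4667 -0.1207  0.    ] [ 0.4706 -0.108   0.0243]
vial [ 0.5606 -0.1475  0.067 ] [ 0.5608 -0.1487  0.0653]
winBL [0.5216 0.1352 0.098 ] [0.5216 0.1353 0.0973]
winBR [0.6179 0.1291 0.098 ] [0.6185 0.1294 0.0962]
gscrewL [0.4942 0.1141 0.098 ] [0.4943 0.1139 0.099 ]
gscrewR [0.6405 0.1034 0.098 ] [0.6396 0.1032 0.1002]
```

View pics/side0z.png

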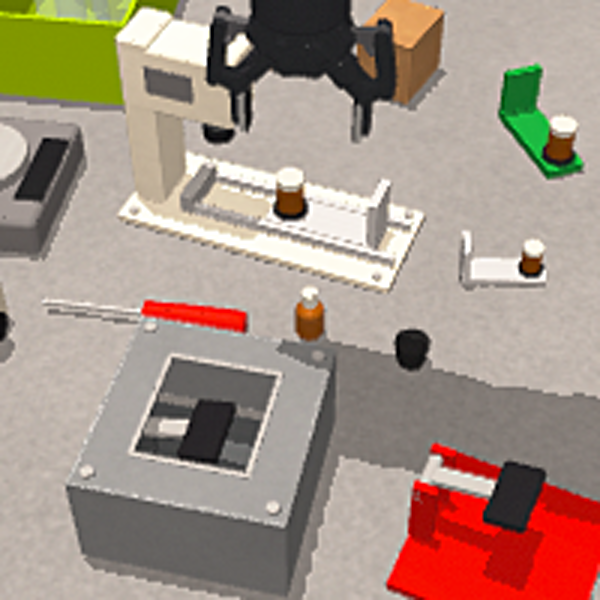

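View pics/wrist0z.png

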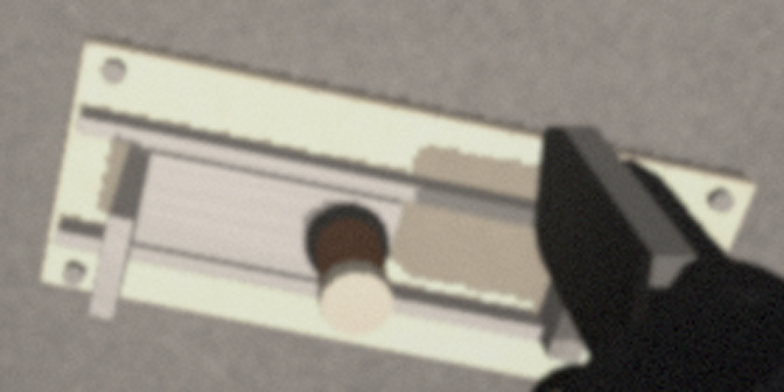

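```bash
python3 - <<'E'
from h import *
o=np.array([.5626,-.1507]);th=np.radians(-12.85);d=np.array([np.cos(th),np.sin(th)]);n=np.array([-d[1],d[0]])
for nm in ['side','scene','wrist']:
    c=dict(np.load(f'{nm}0.npz'));P=pts(c).reshape(-1,3);col=c['img'].reshape(-1,3).astype(int)
    q=P[:,:2]-o;x=q@d;y=q@n;z=P[:,2]
    m=(x>-.15)&(x<0)&(abs(y)<.03)&(z>.04)&(z<.085)
    print(nm,m.sum(), x[m&(z>.06)].min() if (m&(z>.06)).any() else None, np.percentile(np.c_[x,y,z][m],[2,50,98],axis=0).round(4).tolist() if m.any() else '')
    m=(P[:,0]>.3)&(P[:,0]<.43)&(P[:,1]>-.17)&(P[:,1]<0)&(z>.008)&(z<.2)
    if m.any(): print(' decoy',np.percentile(P[m],[1,50,99],axis=0).round(3).tolist())
s=dict(np.load('side0.npz'))
print([ray(s,u,v,z).round(3)[:2] for u,v,z in [(277,162,.075),(276,181,.02)]])
E
```

```text
side 173 -0.10426441075291211 [[-0.1042, -0.0188, 0.0412], [-0.095, 0.0086, 0.0633], [-0.0013, 0.023, 0.0765]]
 decoy [[0.302, -0.165, 0.008], [0.337, -0.105, 0.015], [0.429, -0.086, 0.046]]
scene 93 -0.10436503400536419 [[-0.1011, -0.0256, 0.0478], [-0.0931, -0.0074, 0.068], [-0.0865, 0.0176, 0.0779]]
 decoy [[0.307, -0.131, 0.008], [0.35, -0.116, 0.021], [0.413, -0.019, 0.047]]
wrist 1043 -0.10204051976954304 [[-0.1016, -0.0196, 0.0414], [-0.092, 0.007, 0.0656], [-0.0007, 0.0219, 0.0745]]
 decoy [[0.302, -0.164, 0.008], [0.321, -0.104, 0.028], [0.429, -0.088, 0.045]]
[array([ 0.464, -0.139]), array([ 0.462, -0.115])]
```

```bash
python3 -m crank '[{"y":-0.42,"z":0.615,"roll":-0.14,"hand":0},{"y":-0.42,"z":0.615,"roll":-0.14,"hand":0},{"y":-0.42,"z":0.615,"roll":-0.14,"hand":0},{"y":-0.42,"z":0.615,"roll":-0.14,"hand":0},{"y":-0.42,"z":0.615,"roll":-0.14,"hand":0}]' 30; python3 -m crank '[{"roll":-0.0744,"hand":0},{"roll":-0.0744,"hand":0},{"roll":-0.0744,"hand":0},{"roll":-0.0744,"hand":0}]'
python3 - <<'E'
from h import *
s=env.observe();print(s['eef_pos'],s['orientation'].round(3),s['wrist_force'],s['width'])
for n in ['wrist','side']:
  c=cap(n);cv2.imwrite(f'pics/{n}1.png',c['img'][:,:,::-1])
E
```

```text
[5.24809644e-01 1.98148896e-05 2.52917639e-01] [[-0.001  1.    -0.   ]
 [ 0.    -0.    -1.   ]
 [-1.    -0.001 -0.   ]] [-0.6447346  -0.81012368 -0.4971256 ] 1.0011202172572757$[0]: bad value
$[0]: bad value
```

View pics/wrist1.png

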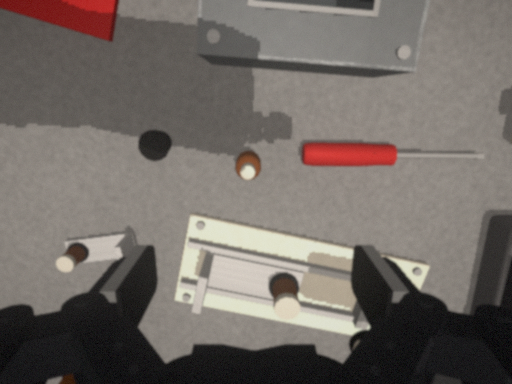

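View pics/side1.png

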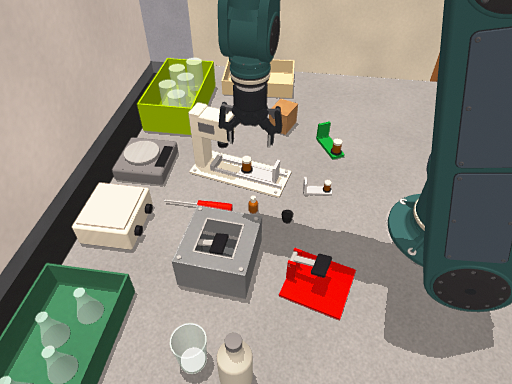

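The move was refused, so nothing moved and the view is unchanged. It probably wants every key in each row.

```bash
python3 -m crank '[{"x":0,"y":-0.42,"z":0.615,"roll":-0.14,"hand":0},{"x":0,"y":-0.42,"z":0.615,"roll":-0.14,"hand":0},{"x":0,"y":-0.42,"z":0.615,"roll":-0.14,"hand":0},{"x":0,"y":-0.42,"z":0.615,"roll":-0.14,"hand":0},{"x":0,"y":-0.42,"z":0.615,"roll":-0.14,"hand":0}]' 30
```

```text
t: 0.88
eef_pos: [0.4407, -0.1234, 0.2533]
orientation: [[0.0, 0.634, 0.773], [0.0, 0.773, -0.634], [-1.0, 0.0, 0.0]]
wrist_force: [-0.1, 0.5, 0.3]
width: -0.004
```

```bash
python3 -m crank '[{"x":0.3,"y":0,"z":0,"roll":-0.0744,"hand":0},{"x":0.3,"y":0,"z":0,"roll":-0.0744,"hand":0},{"x":0.3,"y":0,"z":0,"roll":-0.0744,"hand":0},{"x":0.3,"y":0,"z":0,"roll":-0.0744,"hand":0}]'
python3 - <<'E'
from h import *
s=env.observe();print(s['eef_pos'],s['orientation'].round(3),s['wrist_force'],s['width'])
for n in ['wrist','side']:
  c=cap(n);cv2.imwrite(f'pics/{n}2.png',c['img'][:,:,::-1]);np.savez(f'{n}2.npz',**c)
E
```

```text
t: 1.38
eef_pos: [0.4409, -0.123, 0.1932]
orientation: [[-0.0, 0.222, 0.975], [0.0, 0.975, -0.222], [-1.0, 0.0, -0.0]]
wrist_force: [0.3, -0.2, 0.3]
width: 0.001
[ 0.44093888 -0.12297787  0.19321777] [[-0.     0.222  0.975]
 [ 0.     0.975 -0.222]
 [-1.     0.    -0.   ]] [ 0.3293763  -0.21618914  0.3372613 ] 0.0007798249570128456
```

View pics/wrist2.png

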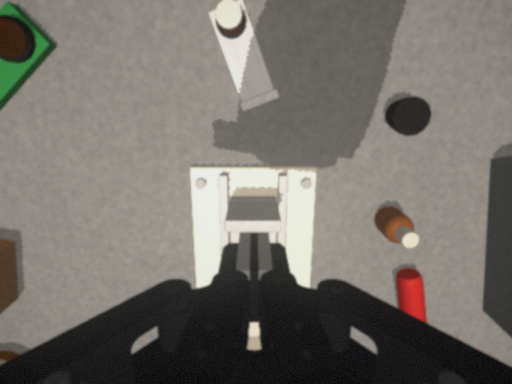

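View pics/side2.png

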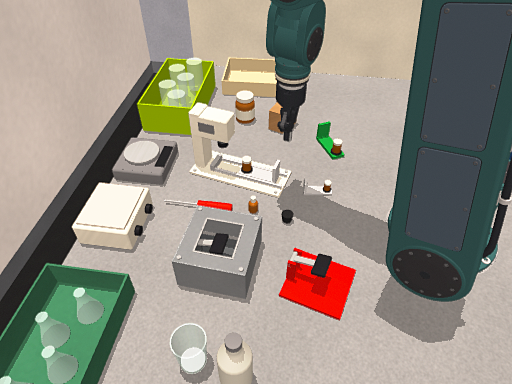

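```bash
python3 - <<'E'
from h import *
c=dict(np.load('wrist2.npz'));P=pts(c);print(-c['R'].T@c['t'])
o=np.array([.5626,-.1507]);th=np.radians(-12.85);d=np.array([np.cos(th),np.sin(th)]);n=np.array([-d[1],d[0]])
for u,v in [(200,183),(306,183),(253,190),(253,200),(253,210),(253,218),(253,224),(253,228),(253,231),(226,226),(279,226)]:
    p=P[v,u];print(u,v,p.round(4),((p[:2]-o)@d).round(4),((p[:2]-o)@n).round(4))
E
```

```text
[ 0.37214296 -0.10624677  0.31221162]
200 183 [ 0.4393 -0.1735  0.0124] -0.1152 -0.0496
306 183 [ 0.4611 -0.0766  0.0135] -0.1154 0.0497
253 190 [ 0.4583 -0.1268  0.0078] -0.107 0.0001
253 200 [ 0.4635 -0.128   0.0225] -0.1017 0.0001
253 210 [ 0.4638 -0.128   0.0489] -0.1014 0.0002
253 218 [ 0.4642 -0.128   0.0666] -0.101 0.0002
253 224 [ 0.4666 -0.1285  0.0732] -0.0985 0.0003
253 228 [ 0.4694 -0.1292  0.0742] -0.0956 0.0002
253 231 [ 0.4719 -0.1297  0.0743] -0.0931 0.0002
226 226 [ 0.4632 -0.1492  0.074 ] -0.0972 -0.0207
279 226 [ 0.4727 -0.1092  0.0732] -0.0968 0.0205
```

```bash
python3 -m crank '[{"x":0.3,"y":0,"z":0,"roll":0,"hand":0},{"x":0.55,"y":0,"z":0,"roll":0,"hand":0},{"x":0.68,"y":0,"z":0,"roll":0,"hand":0},{"x":0.68,"y":0,"z":0,"roll":0,"hand":0}]' 30
python3 -m crank '[{"x":0,"y":0,"z":0.05,"roll":0,"hand":0},{"x":0,"y":0,"z":0.1,"roll":0,"hand":0},{"x":0,"y":0,"z":0.14,"roll":0,"hand":0},{"x":0,"y":0,"z":0.18,"roll":0,"hand":0}]'
```

```text
t: 1.98
eef_pos: [0.4401, -0.1226, 0.0562]
orientation: [[-0.003, 0.223, 0.975], [0.001, 0.975, -0.223], [-1.0, 0.001, -0.003]]
wrist_force: [0.6, -0.3, 0.7]
width: 0.004
t: 2.48
eef_pos: [0.4763, -0.131, 0.058]
orientation: [[-0.0, 0.222, 0.975], [-0.0, 0.975, -0.222], [-1.0, -0.0, -0.0]]
wrist_force: [-7.6, 2.5, 13.0]
width: 0.001
```

```bash
python3 -m crank '[{"x":0,"y":0,"z":0,"roll":0,"hand":0}]'
python3 - <<'E'
from h import *
s=env.observe();print(s['eef_pos'],s['wrist_force'],s['wrist_torque'])
for n in ['side','wrist']:
  c=cap(n);cv2.imwrite(f'pics/{n}3.png',cv2.resize(c['img'][80:230,170:370,::-1],None,fx=4,fy=4,interpolation=cv2.INTER_CUBIC) if n=='side' else c['img'][:,:,::-1])
E
```

```text
t: 2.6
eef_pos: [0.4774, -0.1314, 0.058]
orientation: [[0.002, 0.222, 0.975], [-0.001, 0.975, -0.222], [-1.0, -0.0, 0.002]]
wrist_force: [-0.7, 0.9, 5.0]
width: -0.005
[ 0.47744026 -0.13140112  0.05800942] [-0.71088163  0.86757588  4.95458832] [ 0.06300085 -0.02334511  0.04550604]
```

View pics/side3.png

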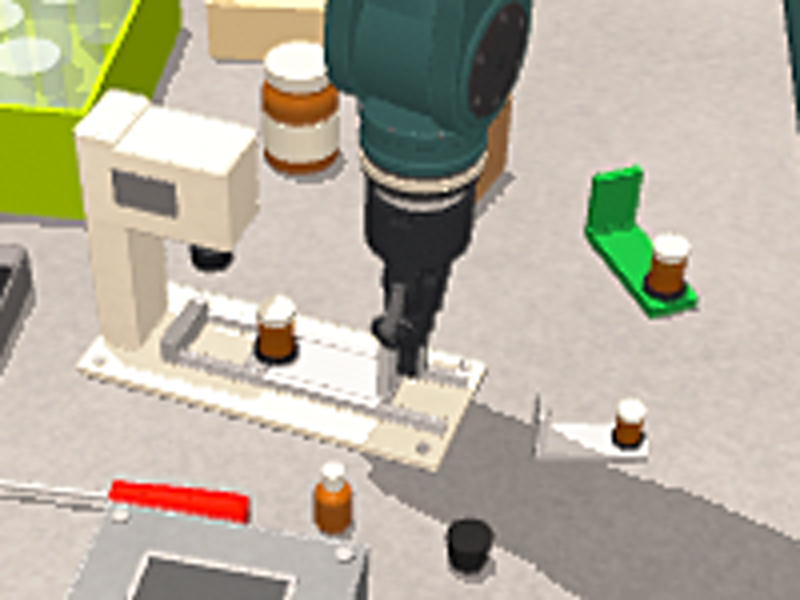

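View pics/wrist3.png

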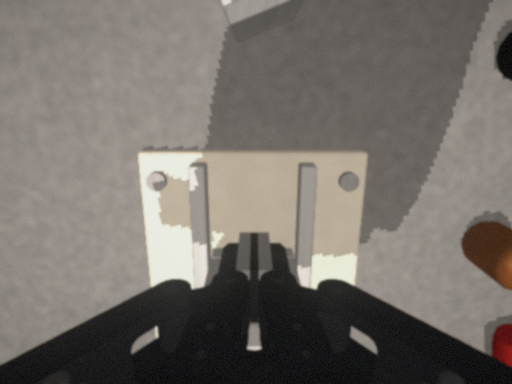

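```bash
python3 -m crank '[{"x":0,"y":0,"z":-0.04,"roll":0,"hand":0},{"x":-0.06,"y":0,"z":-0.04,"roll":0,"hand":0},{"x":-0.06,"y":0,"z":-0.04,"roll":0,"hand":0}]'
python3 -m crank '[{"x":0,"y":0,"z":0.05,"roll":0,"hand":0},{"x":0,"y":0,"z":0.1,"roll":0,"hand":0},{"x":0,"y":0,"z":0.15,"roll":0,"hand":0}]'
```

```text
t: 3.08
eef_pos: [0.4689, -0.1295, 0.0704]
orientation: [[0.002, 0.222, 0.975], [-0.001, 0.975, -0.222], [-1.0, -0.0, 0.002]]
wrist_force: [0.6, -0.0, -0.4]
width: 0.003
t: 3.45
eef_pos: [0.4982, -0.136, 0.069]
orientation: [[-0.001, 0.222, 0.975], [0.0, 0.975, -0.222], [-1.0, 0.0, -0.001]]
wrist_force: [-2.4, 1.0, 1.5]
width: 0.001
```

```bash
python3 -m crank '[{"x":0,"y":0,"z":0.04,"roll":0,"hand":0},{"x":0,"y":0,"z":0.08,"roll":0,"hand":0},{"x":0,"y":0,"z":0.11,"roll":0,"hand":0},{"x":0,"y":0,"z":0.12,"roll":0,"hand":0},{"x":0,"y":0,"z":0.13,"roll":0,"hand":0}]'
python3 -m crank '[{"x":0,"y":0,"z":0.008,"roll":0,"hand":0},{"x":0,"y":0,"z":0.016,"roll":0,"hand":0},{"x":0,"y":0,"z":0.02,"roll":0,"hand":0}]'
```

```text
t: 4.08
eef_pos: [0.5228, -0.1416, 0.0692]
orientation: [[-0.0, 0.222, 0.975], [0.0, 0.975, -0.222], [-1.0, 0.0, -0.0]]
wrist_force: [-1.6, 0.5, -0.4]
width: -0.002
t: 4.45
eef_pos: [0.5268, -0.1425, 0.0693]
orientation: [[0.0, 0.222, 0.975], [-0.0, 0.975, -0.222], [-1.0, -0.0, 0.0]]
wrist_force: [-1.1, 0.4, -0.9]
width: -0.002
```

```bash
python3 -m crank '[{"x":0,"y":0,"z":0.006,"roll":0,"hand":0},{"x":0,"y":0,"z":0.012,"roll":0,"hand":0},{"x":0,"y":0,"z":0.012,"roll":0,"hand":0}]'
python3 -m crank '[{"x":0,"y":0,"z":0.006,"roll":0,"hand":0},{"x":0,"y":0,"z":0.012,"roll":0,"hand":0}]'
```

```text
t: 4.82
eef_pos: [0.5277, -0.1427, 0.0692]
orientation: [[-0.003, 0.222, 0.975], [0.0, 0.975, -0.222], [-1.0, -0.0, -0.003]]
wrist_force: [-10.3, 2.2, 6.6]
width: 0.003
t: 5.08
eef_pos: [0.5279, -0.1426, 0.0689]
orientation: [[-0.007, 0.222, 0.975], [0.001, 0.975, -0.222], [-1.0, -0.0, -0.007]]
wrist_force: [-27.4, 4.3, 18.0]
width: -0.005
```

```bash
python3 -m crank '[{"x":0,"y":0,"z":-0.08,"roll":0,"hand":0},{"x":0,"y":0,"z":-0.2,"roll":0,"hand":0},{"x":-0.3,"y":0,"z":-0.2,"roll":0,"hand":0},{"x":-0.55,"y":0,"z":-0.2,"roll":0,"hand":0},{"x":-0.75,"y":0,"z":-0.2,"roll":0,"hand":0}]'
python3 - <<'E'
from h import *
o=np.array([.5626,-.1507]);th=np.radians(-12.85);d=np.array([np.cos(th),np.sin(th)]);n=np.array([-d[1],d[0]])
for nm in ['side','wrist']:
    c=cap(nm);cv2.imwrite(f'pics/{nm}4.png',cv2.resize(c['img'][80:230,170:370,::-1],None,fx=4,fy=4,interpolation=cv2.INTER_CUBIC) if nm=='side' else c['img'][:,:,::-1])
    P=pts(c).reshape(-1,3)
    q=P[:,:2]-o;x=q@d;y=q@n;z=P[:,2]
    m=(x>-.15)&(x<0)&(abs(y)<.025)&(z>.04)&(z<.078)
    print(nm,m.sum(),np.percentile(np.c_[x,y,z][m],[2,50,98],axis=0).round(4).tolist() if m.any() else '')
    # vial cap top
    m=(x>.03)&(x<.12)&(abs(y)<.03)&(z>.05)&(z<.075)
    if m.any():print(' vial',m.sum(),np.percentile(np.c_[x,y,z][m],[2,50,98],axis=0).round(4).tolist())
E
```

```text
t: 5.7
eef_pos: [0.4928, -0.1349, 0.2217]
orientation: [[0.002, 0.222, 0.975], [-0.001, 0.975, -0.222], [-1.0, -0.0, 0.002]]
wrist_force: [1.3, -1.0, -0.7]
width: 0.0
side 102 [[-0.0278, -0.0206, 0.0409], [-0.0253, 0.0087, 0.0659], [-0.0177, 0.0228, 0.0767]]
 vial 77 [[0.0598, -0.0112, 0.0507], [0.0711, 0.0066, 0.0659], [0.0846, 0.0148, 0.0695]]
wrist 911 [[-0.0248, -0.0215, 0.0409], [-0.0241, -0.0004, 0.0653], [-0.0155, 0.0209, 0.0742]]
 vial 39 [[0.0802, -0.0044, 0.0643], [0.0827, 0.0006, 0.0652], [0.086, 0.0046, 0.0664]]
```

View pics/side4.png

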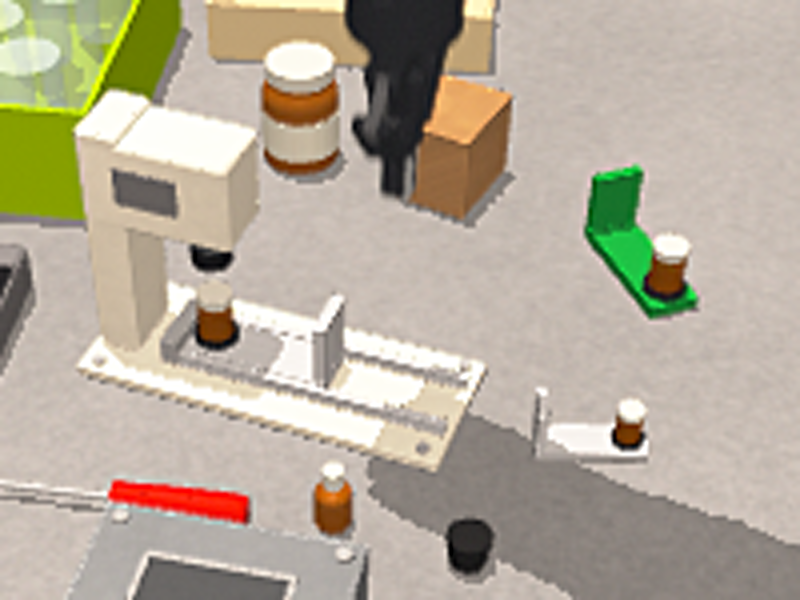

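```bash
python3 -m crank '[{"x":-0.3,"y":0.3,"z":0,"roll":0,"hand":0},{"x":-0.3,"y":0.6,"z":0.1,"roll":0,"hand":0},{"x":-0.3,"y":0.9,"z":0.17,"roll":0,"hand":0},{"x":-0.3,"y":1,"z":0.17,"roll":0,"hand":0}]'
python3 -m crank '[{"x":0,"y":0.3,"z":0,"roll":-0.024,"hand":0},{"x":0,"y":0.67,"z":0,"roll":-0.024,"hand":0},{"x":0,"y":0.67,"z":0,"roll":-0.024,"hand":0},{"x":0,"y":0.67,"z":0,"roll":-0.024,"hand":0},{"x":0,"y":0.67,"z":0,"roll":-0.024,"hand":0}]'
python3 - <<'E'
from h import *
for n in ['wrist','side','scene']:
  c=cap(n);np.savez(f'{n}5.npz',**c);im=c['img'][:,:,::-1]
  if n=='side': im=cv2.resize(im[180:310,160:290],None,fx=4.5,fy=4.5,interpolation=cv2.INTER_CUBIC)
  cv2.imwrite(f'pics/{n}5.png',im)
E
```

```text
t: 6.3
eef_pos: [0.5711, 0.0553, 0.2787]
orientation: [[0.0, 0.22, 0.975], [0.0, 0.975, -0.22], [-1.0, 0.0, 0.0]]
wrist_force: [0.3, -1.0, -1.1]
width: 0.004
t: 6.92
eef_pos: [0.5997, 0.1822, 0.2793]
orientation: [[-0.0, 0.074, 0.997], [-0.0, 0.997, -0.074], [-1.0, -0.0, -0.0]]
wrist_force: [-0.3, 1.1, -0.3]
width: 0.0
```

View pics/wrist5.png

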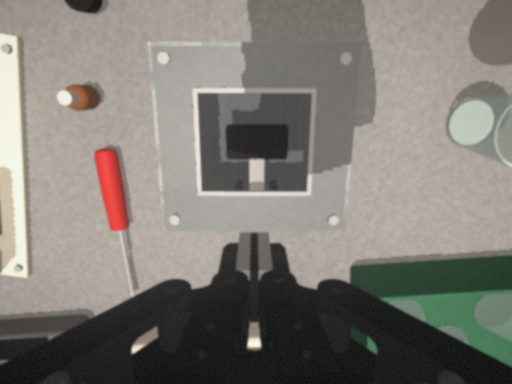

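View pics/side5.png

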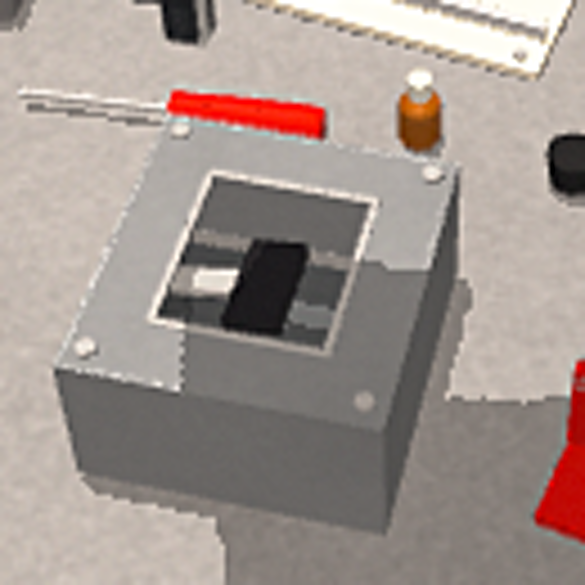

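```bash
python3 - <<'E'
from h import *
c=dict(np.load('wrist5.npz'));P=pts(c)
def rep(name,L,z):
    q=np.array([ray(c,u,v,z)[:2] for u,v in L]); print(name,q.round(4).tolist(),'ctr',q.mean(0).round(4));return q
s=rep('screws',[(164,58),(346,59),(334,220),(174,220)],.098)
w=rep('win',[(198,92),(314,92),(311,191),(201,191)],.098)
print([np.linalg.norm(w[i]-w[i-1]).round(4) for i in range(4)],[np.degrees(np.arctan2(*(w[i]-w[j])[::-1])).round(2) for i,j in[(2,1),(3,0)]])
print([np.degrees(np.arctan2(*(s[i]-s[j])[::-1])).round(2) for i,j in[(2,1),(3,0)]])
g=cv2.cvtColor(c['img'],cv2.COLOR_RGB2GRAY);m=np.zeros_like(g);m[110:175,205:305]=(g[110:175,205:305]<28)
cs=max(cv2.findContours(m,0,2)[0],key=cv2.contourArea);r=cv2.minAreaRect(cs);print(r)
p=rep('pad',cv2.boxPoints(r),.082);print([np.linalg.norm(p[i]-p[i-1]).round(4) for i in range(4)])
print('depth pad',P[140,256],'roof',P[75,256],P[205,256])
s2=dict(np.load('side5.npz'));f=lambda a,b:(160+a/4.5,180+b/4.5)
for z,L in [(.098,[(212,178),(372,204),(328,348),(156,318)]),(.082,[(252,240),(306,244),(280,334),(224,326)])]:
    q=np.array([ray(s2,*f(a,b),z)[:2] for a,b in L]);print('side',q.round(4).tolist(),q.mean(0).round(4))
E
```

```text
screws [[0.4946, 0.1145], [0.5069, 0.2683], [0.6525, 0.2572], [0.6409, 0.1021]] ctr [0.5737 0.1855]
win [[0.5242, 0.1399], [0.5317, 0.2406], [0.6214, 0.2357], [0.6137, 0.1318]] ctr [0.5727 0.187 ]
[np.float64(0.0899), np.float64(0.101), np.float64(0.0899), np.float64(0.1041)] [np.float64(-3.16), np.float64(-5.17)]
[np.float64(-4.37), np.float64(-4.84)]Traceback (most recent call last):
  File "<stdin>", line 10, in <module>
ValueError: max() iterable argument is empty
```

```bash
python3 - <<'E'
from h import *
c=dict(np.load('wrist5.npz'));P=pts(c)
g=cv2.cvtColor(c['img'],cv2.COLOR_RGB2GRAY);print(g[140,240:280:10],g[110,240])
m=np.zeros_like(g);m[105:180,203:308]=(g[105:180,203:308]<(int(g[140,256])+int(g[110,240]))//2)
m=cv2.morphologyEx(m,cv2.MORPH_OPEN,np.ones((5,5)))
cs=max(cv2.findContours(m,0,2)[0],key=cv2.contourArea);r=cv2.minAreaRect(cs);print(r)
q=np.array([ray(c,u,v,.082)[:2] for u,v in cv2.boxPoints(r)]);print(q,q.mean(0),[np.linalg.norm(q[i]-q[i-1]).round(4) for i in range(4)])
print('depth pad',P[140,256],'roof',P[75,256],P[205,256])
s2=dict(np.load('side5.npz'));f=lambda a,b:(160+a/4.5,180+b/4.5)
for z,L in [(.098,[(212,178),(372,204),(328,348),(156,318)]),(.082,[(252,240),(306,244),(280,334),(224,326)])]:
    q=np.array([ray(s2,*f(a,b),z)[:2] for a,b in L]);print('side',q.round(4).tolist(),q.mean(0).round(4))
E
```

```text
[39 40 40 37] 101
((257.0, 141.0), (34.0, 62.0), 90.0)
[[0.55455474 0.16009388]
 [0.55890203 0.21830456]
 [0.59130478 0.21682605]
 [0.58683424 0.15691788]] [0.57289895 0.18803559] [np.float64(0.0324), np.float64(0.0584), np.float64(0.0324), np.float64(0.0601)]
depth pad [0.57196364 0.18716179 0.0796261 ] roof [0.51383606 0.1912986  0.09548765] [0.63191153 0.18269415 0.09675998]
side [[0.6119, 0.1335], [0.5212, 0.139], [0.5276, 0.2368], [0.6187, 0.2313]] [0.5699 0.1852]
side [[0.5845, 0.1608], [0.5547, 0.1592], [0.5567, 0.2204], [0.5868, 0.2197]] [0.5707 0.19  ]
```

```bash
python3 - <<'E'
from h import *
s=env.observe();o=s['eef_pos'];R=s['orientation']
for n in ['wrist','side','scene']:
    c=dict(np.load(f'{n}5.npz'));P=(pts(c)-o)@R;P=P[(c['depth']>0)]
    for a in np.arange(.02,-.1,-.01):
        m=(P[:,0]<a)&(P[:,0]>a-.01)&(abs(P[:,1])<.08)&(abs(P[:,2])<.06)
        if m.any(): print(n,'tip-dist',round((.022-a)*1e3),m.sum(),P[m].min(0).round(3)[1:],P[m].max(0).round(3)[1:])
d=np.array([.572,.188,.2793])-o;print('delta tool',(d@R/.2).round(4), o)
E
```

```text
wrist tip-dist 2 483 [-0.013 -0.011] [ 0.014 -0.005]
wrist tip-dist 12 700 [-0.013 -0.011] [ 0.014 -0.005]
wrist tip-dist 22 726 [-0.013 -0.011] [ 0.014 -0.005]
wrist tip-dist 32 1180 [-0.026 -0.013] [0.028 0.012]
wrist tip-dist 42 4001 [-0.035 -0.014] [0.037 0.013]
wrist tip-dist 52 7280 [-0.044 -0.015] [0.046 0.009]
wrist tip-dist 62 8531 [-0.052 -0.017] [0.053 0.009]
wrist tip-dist 72 12033 [-0.057 -0.018] [0.059 0.002]
wrist tip-dist 82 5267 [-0.055 -0.02 ] [ 0.057 -0.009]
wrist tip-dist 92 15 [-0.017 -0.02 ] [ 0.018 -0.019]
side tip-dist 2 25 [-0.005 -0.013] [0.014 0.009]
side tip-dist 12 41 [-0.007 -0.012] [0.015 0.007]
side tip-dist 22 40 [-0.006 -0.013] [0.015 0.009]
side tip-dist 32 10 [-0.009 -0.013] [ 0.014 -0.009]
side tip-dist 42 45 [-0.03  -0.015] [0.033 0.009]
side tip-dist 52 47 [-0.042 -0.015] [0.042 0.01 ]
side tip-dist 62 83 [-0.046 -0.019] [0.05 0.01]
side tip-dist 72 71 [-0.052 -0.019] [0.058 0.01 ]
side tip-dist 82 118 [-0.02 -0.02] [0.063 0.011]
side tip-dist 92 157 [-0.02  -0.021] [0.061 0.018]
side tip-dist 102 114 [-0.008 -0.021] [0.047 0.018]
side tip-dist 112 64 [ 0.013 -0.013] [0.042 0.007]
scene tip-dist 2 17 [-0.016 -0.007] [0.006 0.012]
scene tip-dist 12 21 [-0.017 -0.004] [0.013 0.012]
scene tip-dist 22 24 [-0.02  -0.005] [0.009 0.014]
scene tip-dist 32 14 [-0.018  0.004] [0.003 0.014]
scene tip-dist 42 41 [-0.033 -0.007] [0.03  0.016]
scene tip-dist 52 59 [-0.039 -0.01 ] [0.038 0.016]
scene tip-dist 62 58 [-0.05  -0.015] [0.049 0.018]
scene tip-dist 72 56 [-0.056 -0.005] [0.053 0.02 ]
scene tip-dist 82 90 [-0.066 -0.009] [0.059 0.023]
scene tip-dist 92 91 [-0.065 -0.009] [0.055 0.022]
scene tip-dist 102 66 [-0.051 -0.005] [0.037 0.023]
scene tip-dist 112 30 [-0.044 -0.008] [-0.009  0.016]
delta tool [ 0.0011  0.0186 -0.1404] [0.59971825 0.1822073  0.27952673]
```

```bash
python3 -m crank '[{"x":0,"y":0.019,"z":-0.14,"roll":0.004,"hand":0},{"x":0.3,"y":0.019,"z":-0.14,"roll":0.004,"hand":0},{"x":0.55,"y":0.019,"z":-0.14,"roll":0.004,"hand":0},{"x":0.6,"y":0.019,"z":-0.14,"roll":0.004,"hand":0},{"x":0.6,"y":0.019,"z":-0.14,"roll":0.004,"hand":0}]'
python3 - <<'E'
from h import *
for n in ['wrist','side','scene']:
  c=cap(n);im=c['img'][:,:,::-1]
  if n=='side': im=cv2.resize(im[180:310,160:290],None,fx=4.5,fy=4.5,interpolation=cv2.INTER_CUBIC)
  cv2.imwrite(f'pics/{n}6.png',im)
E
```

```text
t: 7.7
eef_pos: [0.5725, 0.1889, 0.1603]
orientation: [[0.001, 0.098, 0.995], [0.0, 0.995, -0.098], [-1.0, 0.0, 0.001]]
wrist_force: [0.4, 0.3, -0.4]
width: 0.002
```

View pics/side6.png

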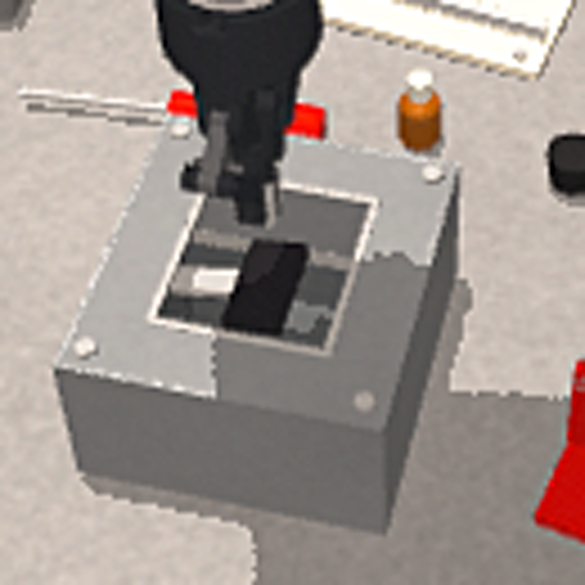

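View pics/wrist6.png

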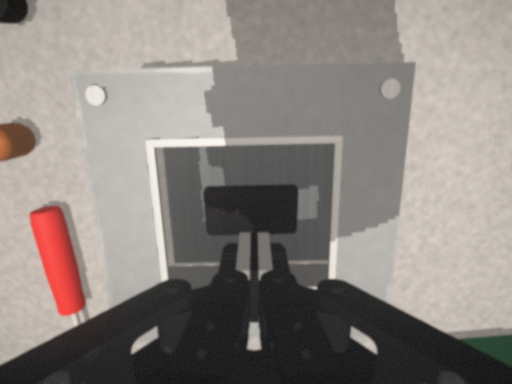

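```bash
python3 -m crank '[{"x":0.14,"y":0,"z":0,"roll":0,"hand":0},{"x":0.26,"y":0,"z":0,"roll":0,"hand":0},{"x":0.26,"y":0,"z":0,"roll":0,"hand":0}]'
python3 -m crank '[{"x":0.03,"y":0,"z":0,"roll":0,"hand":0},{"x":0.06,"y":0,"z":0,"roll":0,"hand":0},{"x":0.06,"y":0,"z":0,"roll":0,"hand":0}]'
```

```text
t: 8.22
eef_pos: [0.5721, 0.1892, 0.1074]
orientation: [[-0.0, 0.098, 0.995], [-0.0, 0.995, -0.098], [-1.0, -0.0, -0.0]]
wrist_force: [-0.4, -0.8, -0.1]
width: 0.004
t: 8.6
eef_pos: [0.5724, 0.1894, 0.0956]
orientation: [[0.001, 0.098, 0.995], [0.0, 0.995, -0.098], [-1.0, 0.0, 0.001]]
wrist_force: [-0.1, 1.2, 3.6]
width: 0.005
```

Contact with the paddle: 3.6 N upward, tip at about 74 mm. Pressing on.

```bash
python3 -m crank '[{"x":0.02,"y":0,"z":0,"roll":0,"hand":0},{"x":0.04,"y":0,"z":0,"roll":0,"hand":0},{"x":0.055,"y":0,"z":0,"roll":0,"hand":0},{"x":0.055,"y":0,"z":0,"roll":0,"hand":0}]'
python3 -m crank '[{"x":0.01,"y":0,"z":0,"roll":0,"hand":0},{"x":0.015,"y":0,"z":0,"roll":0,"hand":0},{"x":0.015,"y":0,"z":0,"roll":0,"hand":0}]'
```

```text
t: 9.1
eef_pos: [0.5722, 0.1894, 0.0845]
orientation: [[0.0, 0.098, 0.995], [0.0, 0.995, -0.098], [-1.0, 0.0, 0.0]]
wrist_force: [-2.3, 1.6, 7.6]
width: -0.002
t: 9.48
eef_pos: [0.5724, 0.1894, 0.0823]
orientation: [[0.001, 0.098, 0.995], [0.0, 0.995, -0.098], [-1.0, 0.001, 0.001]]
wrist_force: [-4.7, 1.0, 13.7]
width: -0.002
```

```bash
python3 -m crank '[{"x":0.005,"y":0,"z":0,"roll":0,"hand":0},{"x":0.005,"y":0,"z":0,"roll":0,"hand":0},{"x":0.005,"y":0,"z":0,"roll":0,"hand":0},{"x":0.005,"y":0,"z":0,"roll":0,"hand":0},{"x":0.005,"y":0,"z":0,"roll":0,"hand":0}]'
python3 - <<'E'
from h import *
for n in ['side','wrist']:
  c=cap(n);im=c['img'][:,:,::-1]
  if n=='side': im=cv2.resize(im[80:280,150:350],None,fx=3,fy=3,interpolation=cv2.INTER_CUBIC)
  cv2.imwrite(f'pics/{n}7.png',im)
E
python3 -m crank '[{"x":0,"y":0,"z":0,"roll":0,"hand":0},{"x":0,"y":0,"z":0,"roll":0,"hand":0},{"x":0,"y":0,"z":0,"roll":0,"hand":0},{"x":0,"y":0,"z":0,"roll":0,"hand":0},{"x":0,"y":0,"z":0,"roll":0,"hand":0}]'
```

```text
t: 10.1
eef_pos: [0.5724, 0.1894, 0.082]
orientation: [[0.002, 0.098, 0.995], [0.001, 0.995, -0.098], [-1.0, 0.001, 0.002]]
wrist_force: [-6.4, 0.3, 24.0]
width: -0.0
t: 10.82
eef_pos: [0.5724, 0.1895, 0.082]
orientation: [[0.002, 0.098, 0.995], [0.001, 0.995, -0.098], [-1.0, 0.001, 0.002]]
wrist_force: [-8.6, 0.5, 24.6]
width: 0.001
```

View pics/side7.png

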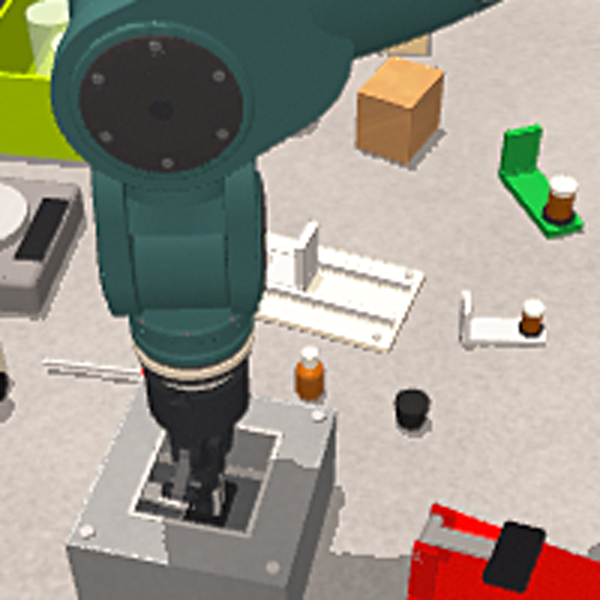

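View pics/wrist7.png

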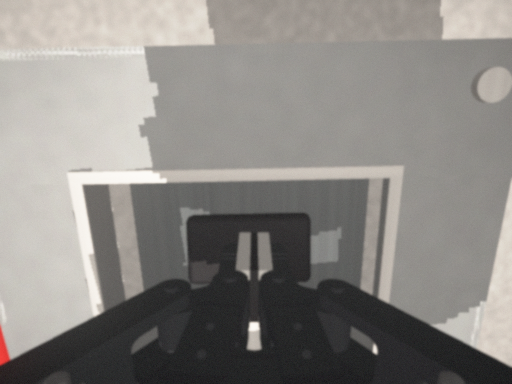

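```bash
for i in 1 2; do python3 -m crank '[{"x":0,"y":0,"z":0,"roll":0,"hand":0},{"x":0,"y":0,"z":0,"roll":0,"hand":0},{"x":0,"y":0,"z":0,"roll":0,"hand":0},{"x":0,"y":0,"z":0,"roll":0,"hand":0},{"x":0,"y":0,"z":0,"roll":0,"hand":0}]'; done
python3 -m crank '[{"x":-0.04,"y":0,"z":0,"roll":0,"hand":0},{"x":-0.09,"y":0,"z":0,"roll":0,"hand":0},{"x":-0.15,"y":0,"z":0,"roll":0,"hand":0},{"x":-0.3,"y":0,"z":0,"roll":0,"hand":0},{"x":-0.6,"y":0,"z":0,"roll":0,"hand":0}]'
python3 -m crank '[{"x":-0.3,"y":0,"z":0,"roll":0,"hand":0},{"x":-0.4,"y":0,"z":0.2,"roll":0,"hand":0},{"x":-0.4,"y":0,"z":0.2,"roll":0,"hand":0},{"x":-0.4,"y":0,"z":0.2,"roll":0,"hand":0}]'
python3 - <<'E'
from h import *
o=np.array([.5626,-.1507]);th=np.radians(-12.85);d=np.array([np.cos(th),np.sin(th)]);n=np.array([-d[1],d[0]])
for nm in ['side','wrist','scene']:
    c=cap(nm);im=c['img'][:,:,::-1]
    P=pts(c);
    if nm=='side': im=cv2.resize(im[80:280,150:350],None,fx=3,fy=3,interpolation=cv2.INTER_CUBIC)
    if nm=='wrist': print('pad',P[135:150,240:270].reshape(-1,3).mean(0))
    cv2.imwrite(f'pics/{nm}8.png',im)
    P=P.reshape(-1,3);q=P[:,:2]-o;x=q@d;y=q@n;z=P[:,2]
    m=(x>-.15)&(x<0)&(abs(y)<.025)&(z>.04)&(z<.078)
    print(nm,m.sum(),np.percentile(np.c_[x,y,z][m],[2,50,98],axis=0).round(4).tolist() if m.any() else '')
E
```

```text
t: 11.45
eef_pos: [0.5724, 0.1895, 0.082]
orientation: [[0.002, 0.098, 0.995], [0.001, 0.995, -0.098], [-1.0, 0.001, 0.002]]
wrist_force: [-8.5, 0.1, 24.1]
width: -0.003
t: 12.08
eef_pos: [0.5724, 0.1895, 0.082]
orientation: [[0.002, 0.098, 0.995], [0.001, 0.995, -0.098], [-1.0, 0.001, 0.002]]
wrist_force: [-7.2, 0.8, 24.0]
width: -0.002
t: 12.7
eef_pos: [0.5708, 0.1889, 0.1999]
orientation: [[-0.004, 0.098, 0.995], [-0.001, 0.995, -0.098], [-1.0, -0.001, -0.004]]
wrist_force: [1.6, -0.1, 0.9]
width: 0.001
t: 13.2
eef_pos: [0.6113, 0.1852, 0.2796]
orientation: [[-0.002, 0.098, 0.995], [-0.0, 0.995, -0.098], [-1.0, -0.0, -0.002]]
wrist_force: [-0.8, -0.4, -0.0]
width: -0.001
side 99 [[-0.0274, -0.0194, 0.0406], [-0.025, 0.0083, 0.0636], [-0.0175, 0.0227, 0.0771]]
pad [0.58514685 0.18930063 0.07751562]
wrist 0 
scene 9 [[-0.0218, -0.0244, 0.042], [-0.0151, -0.023, 0.0631], [-0.0117, -0.0203, 0.0755]]
```

View pics/side8.png

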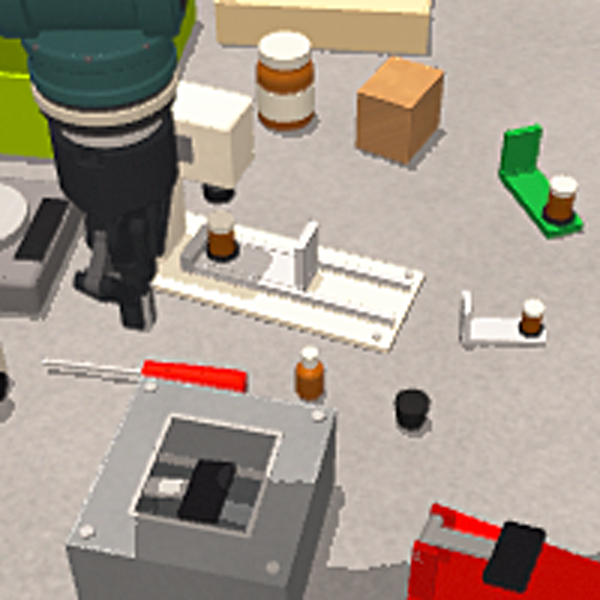

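View pics/wrist8.png

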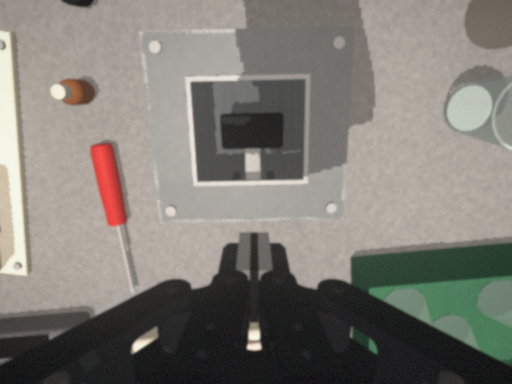

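View pics/scene8.png

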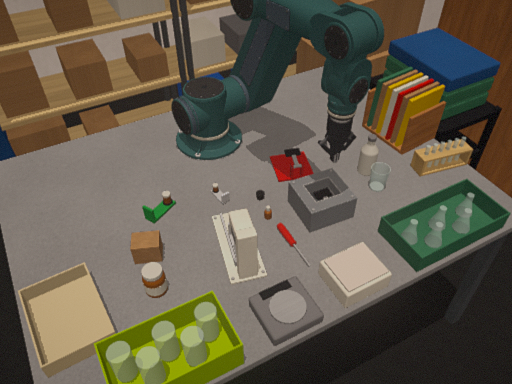

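The lever, ram and bystanders look as they did at the start, the sled is still home, and the arm is clear. Handing in.

```bash
python3 - <<'E'
from h import *
c=cap('wrist');P=pts(c);print('pad z',np.median(P[118:144,228:276,2]))
print(env.observe()['joint_velocities'].round(3)); print(env.finish_job())
E
```

```text
pad z 0.08088213169955172
[-0.001  0.001  0.008  0.003 -0.    -0.001]
the job is handed in; nothing more can be done
None
```

The vial is capped and I handed the job in at about 13 s. The hand-in gives no verdict.

**What I did**
- **Sled:** I pushed it along its channel with closed fingers until the force jumped to about 27 N at the backstop.
- **Lever:** I reached straight down through the guard window and pressed the lever onto its stop. The fingertips were at 60 mm with about 24 N, and I held it there for about 2.6 s. Then I let it up and lifted the arm clear.

**Last checks**
- **Sled position:** The push plate's rear face is at press x of about -25 mm, which is home. The vial stands under the raised ram.
- **Lever:** The paddle is back up at about 81 mm; the rest height is 82 mm.
- **Robot:** The arm was at rest, with only noise on the wrist force (under 1 N).
- **Bystanders:** They look unmoved in the pictures; I did not measure their positions again.

**Irregularities**
- **Refused move:** The first command was refused because each row needs every key. Nothing moved.
- **First push too low:** It showed 5 to 13 N upward on the tool, probably the hand resting on the push plate's top. I backed off, raised it 12 mm and pushed again; the side view showed the sled staying flat.
- **Guard contact:** I have no direct measurement. The clearance to the window edge worked out to about 15 mm.

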